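# Set out sample canisters by height on the mill's staging rail

## Robot

A 6-joint arm with a two-finger parallel gripper is mounted at the origin on the work surface. World frame = base frame: x ahead of the robot, y to its left, z up, the work surface at z = 0. Lengths are in m, angles in rad, forces in N, time in s.
With the tool pointing down it reaches from about 0.275 to 0.875 m from the base axis. Payload 12.5 kg.
Tool frame: the origin (TCP) lies at the very end of the fingers, on their centre line; the grasp point (between the pads) lies 19 mm behind it; z points along the fingers, y is the line along which they close (so a half turn about z gives the same grasp; the last joint's range is limited). The gripper opens to 85 mm and grips with 20 to 120 N. Pads are 22 mm wide; open, the fingers measure 114 mm over their backs; the gripper's body (76 mm by 85 mm) begins 54 mm behind the grasp point. The pads swing forward as they close: fully open they stand 13 mm farther back than shut.
Start: joints at [1.177, 0.351, 1.652, -0, 1.139, -0.085], TCP at [0.167, 0.524, 0.231] pointing down, gripper open.
Joint ranges: [-2.75, 2.75], [-0.79, 2.1], [0.01, 2.65], [-1.57, 4.71], [0.07, 3.14], [-2.87, 2.87]. Speed limits (rad/s): [2.22, 2.22, 2.79, 3.14, 3.14, 3.14].

## Interface

Orientations are given as a unit quaternion [w, x, y, z].
In Python, from rig import arm gives the robot as it stands.
- The arm moves only by the tool step_arm, never from a script. Its argument "rows" is one flat list of numbers, 5 for each row, row after row: the shift along the tool's x, y, z in mm, then the turn about the tool's z in rad, then the opening, from -1 (shut) to 1 (fully open). A call has 1 to 8 rows; each row shifts and turns the commanded pose from where the row before left it, along the tool's axes as they then stand; what a row does not reach is not made up. A row lasts 1/12 s, in which the tool goes at most 41.7 mm and 7.16 degrees, less where a joint would pass 70% of its speed; a pose out of reach is approached as far as the arm can. A call is refused whole if a number of a shift passes 41.7 or a number of a turn 0.125, either way. A call with a gripper value outside its range is refused whole. The fingers move at their own pace and stop on an object; "squeeze" is the grip in N (left out, the last holds). Time passes only in rows, so rows that do not move let the fingers close. It gives the time, the measured TCP pose, the force, the opening and the grip force at its end, in the units of the state.
- arm.state(): the state, without advancing time (a new reading comes with each control period).
- arm.snapshot(name): name is "scene" or "top"; returns a dict with "image" (420x560x3 uint8, red, green, blue), "camera_matrix" (3x3 intrinsics, pixels), "pose" (4x4, takes a point from camera to world coordinates). Camera axes: x right, y down, z forward; pixel columns grow to the right and rows downward; lengths in m; the calibration is good to about 2 mm. A picture is of the moment at which its call begins. There is no depth.
- arm.hand_in(): hands the job in; it is judged then, once.
The state is a dict: "time_s": time; "joint_pos": joint angles; "qvel": joint speeds; "effort": joint torques, N m; "ee_pos": TCP position; "orientation": TCP orientation; "ft_force": force on the tool from outside, world axes, zero at the start; "wrist_torque": the same for the moment, N m; "opening": finger opening in m; "grip_force": force on a finger pad.
Only numpy, scipy, OpenCV 4.12 (cv2) and the standard library are available. Lean on these libraries where they do the work, as an engineer would, in place of code of your own. Each camera call takes 0.05 s, during which the arm holds its last target. There are 200 camera calls.

## Task

Line up the four steel sample canisters for the mill: stand each one centred on its own rubber pad on the aluminium rail, in order of height, the tallest on the pad next to the box with the stop button and the shortest on the pad farthest from it. Keep the canisters upright all the time, and leave the brown glass bottle standing where it is.

Things in the scene. Friction and masses are not known exactly. Their poses are not given: they have to be found in the camera images.
- canister_98: the tallest of the four canisters: a plain upright stainless steel cylinder with a ribbed screw lid, 46 mm in diameter and 98 mm high in all, 0.15 to 0.6 kg, stands on the table; origin: centre of its underside, z up along its axis
- canister_80: the second tallest (and the widest) of the four canisters: a plain upright stainless steel cylinder with a ribbed screw lid, 60 mm in diameter and 80 mm high in all, 0.15 to 0.6 kg, stands on the table; origin: centre of its underside, z up along its axis
- canister_62: the second shortest (and the narrowest) of the four canisters: a plain upright stainless steel cylinder with a ribbed screw lid, 40 mm in diameter and 62 mm high in all, 0.15 to 0.6 kg, stands on the table; origin: centre of its underside, z up along its axis
- canister_44: the shortest of the four canisters: a plain upright stainless steel cylinder with a ribbed screw lid, 54 mm in diameter and 44 mm high in all, 0.15 to 0.6 kg, stands on the table; origin: centre of its underside, z up along its axis
- pad_1: one of four identical black rubber discs, 70 mm in diameter and 4 mm thick, fixed in a straight row 90 mm apart (centre to centre) on a flat aluminium rail (90 mm wide, 545 mm long, 12 mm thick) lying crosswise beyond the canisters; the numbers say nothing about the order in the row; origin: centre of its underside, 12 mm above the table (its top at 16 mm)
- pad_2: one of four identical black rubber discs, 70 mm in diameter and 4 mm thick, fixed in a straight row 90 mm apart (centre to centre) on a flat aluminium rail (90 mm wide, 545 mm long, 12 mm thick) lying crosswise beyond the canisters; the numbers say nothing about the order in the row; origin: centre of its underside, 12 mm above the table (its top at 16 mm)
- pad_3: one of four identical black rubber discs, 70 mm in diameter and 4 mm thick, fixed in a straight row 90 mm apart (centre to centre) on a flat aluminium rail (90 mm wide, 545 mm long, 12 mm thick) lying crosswise beyond the canisters; the numbers say nothing about the order in the row; origin: centre of its underside, 12 mm above the table (its top at 16 mm)
- pad_4: one of four identical black rubber discs, 70 mm in diameter and 4 mm thick, fixed in a straight row 90 mm apart (centre to centre) on a flat aluminium rail (90 mm wide, 545 mm long, 12 mm thick) lying crosswise beyond the canisters; the numbers say nothing about the order in the row; origin: centre of its underside, 12 mm above the table (its top at 16 mm)
- stop_box: fixed grey box, 60 x 60 mm, 40 mm high, with a mushroom-headed stop button on top (68 mm in all), on the rail at one end of the pad row, left or right, in line with the pads, 100 mm from the nearest pad's centre. At the other end is a plain 30 mm high box with no button. Origin: centre of its underside, 12 mm above the table; y along the row, x across the rail, away from the robot
- glass_bottle: capped brown glass bottle, 52 mm in diameter, 110 mm high, to be left alone; origin: centre of its underside. It and the canisters stand in a rough line across the table, in any order, at least 115 mm apart centre to centre; low hand tools (under 25 mm wide, 20 mm high) lie between them, pointing away from the robot: most finger room is before and behind a canister
Not all that is in view belongs to the job. Leave any blue look-alike of the canister_62 alone. What is shaped like the canister_98 but purple is not meant.

How it is judged:
By the outcome, as a careful person would: the job done as asked, in the order asked, and still so for the second after the job is handed in, with the robot touching nothing.
It also fails if it takes over 93 s, if anything falls off the work surface, if the arm or the gripper's body presses on something with over 40 N, if the wrist force passes 120 N, or if a joint passes its speed limit or range.

## Working session

There is one attempt and no reset: what is moved stays moved. The work goes in short steps, Python scripts to look and compute and a tool call to move; the robot and the scene stay as the last step left them, time stands still between calls to the robot, and variables do not carry over. Pictures are saved under pics/ and viewed, at most 14 in all, crops included, and the job is handed in when it is done.

Besides the shell and the picture viewer there is one more tool, called after "Emit:" in YAML: its name, and indented under it one key for each argument. step_arm: Moves the arm, as the interface text tells. Its arguments: {"type":"object","properties":{"rows":{"type":"array","items":{"type":"number"}},"squeeze":{"type":"number"}},"required":["rows"]}

```bash
mkdir -p pics
python3 - <<'E'
from rig import arm
import cv2,numpy as np,pickle
for n in ("scene","top"):
    s=arm.snapshot(n); pickle.dump(s,open(n+'.pkl','wb'))
    cv2.imwrite(f'pics/{n}0.png',s['image'][:,:,::-1]); print(n,s['camera_matrix'].tolist(),np.round(s['pose'],3).tolist())
s=arm.state();print(s['time_s'],s['ee_pos'],s['orientation'],s['opening'])
E
```

```text
scene [[403.20392875524425, 0.0, 277.7885808731134], [0.0, 403.20392875524425, 214.29864060497263], [0.0, 0.0, 1.0]] [[-0.703, 0.55, -0.451, 0.862], [0.711, 0.55, -0.438, 0.371], [0.007, -0.628, -0.778, 0.707], [0.0, 0.0, 0.0, 1.0]]
top [[441.34470898714767, 0.0, 287.0834895238544], [0.0, 441.34470898714767, 208.0218735721639], [0.0, 0.0, 1.0]] [[-0.108, -0.969, 0.222, 0.28], [-0.994, 0.105, -0.022, 0.018], [-0.002, -0.223, -0.975, 1.023], [0.0, 0.0, 0.0, 1.0]]
0.1 [0.16699445 0.52372447 0.23081792] [-1.41795912e-04  1.53774859e-01  9.88105772e-01 -5.04975740e-04] 0.08556555693330611
```

View pics/scene0.png

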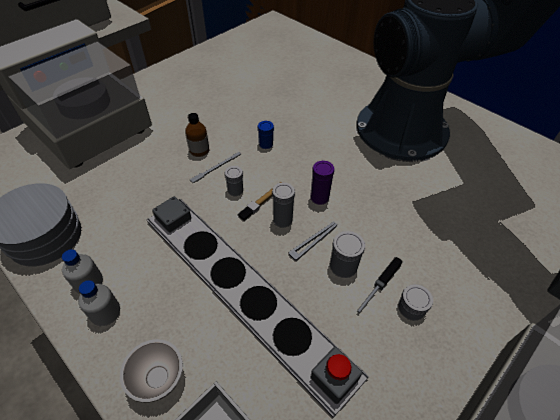

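View pics/top0.png

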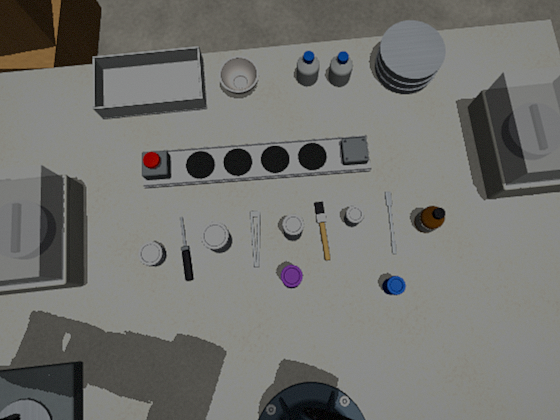

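The stop box is at the left end of the row (top px 152,160), and the pads are at px (200,165), (238,162), (275,159) and (312,156). In the top view the lids are 44 at (152,252), 80 at (216,236), 98 at (292,226) and 62 at (354,214). The bottle is at (432,217), with the purple decoy at (291,275) and the blue one at (395,285).

```bash
cat > h.py <<'E'
import cv2,numpy as np,pickle
def ray(s,uv,z):
    K,T=s['camera_matrix'],s['pose']
    d=T[:3,:3]@np.linalg.solve(K,[uv[0],uv[1],1]); o=T[:3,3]
    return (o+d*(z-o[2])/d[2])[:2]
def proj(s,p):
    K,T=s['camera_matrix'],s['pose']
    q=K@(T[:3,:3].T@(np.asarray(p)-T[:3,3])); return q[:2]/q[2]
def pads(s,name):
    g=cv2.cvtColor(s['image'],cv2.COLOR_RGB2GRAY)
    m=(g<40).astype(np.uint8)
    out=[]
    for c in cv2.findContours(m,0,1)[0]:
        a=cv2.contourArea(c)
        if 300<a<1800 and len(c)>10:
            e=cv2.fitEllipse(c)
            if a/(np.pi*e[1][0]*e[1][1]/4)>.93:
                p=ray(s,e[0],.016); 
                if .5<p[0]<.8: out.append(p); print(name,np.round(e[0],1),np.round(e[1],1),np.round(p,4))
    return out
def lid(s,uv,h,d):
    """circle in a crop rectified onto the plane z=h (1 px = .5 mm)"""
    c=ray(s,uv,h); n=.06; mm=.0005; N=int(2*n/mm)
    W=[(c[0]+n,c[1]+n),(c[0]+n,c[1]-n),(c[0]-n,c[1]-n),(c[0]-n,c[1]+n)]
    src=np.float32([proj(s,[*w,h]) for w in W]); dst=np.float32([[0,0],[N,0],[N,N],[0,N]])
    im=cv2.warpPerspective(s['image'],cv2.getPerspectiveTransform(src,dst),(N,N),flags=cv2.INTER_CUBIC)
    g=cv2.GaussianBlur(cv2.cvtColor(im,cv2.COLOR_RGB2GRAY),(0,0),2)
    r=d/2/mm
    cs=cv2.HoughCircles(g,cv2.HOUGH_GRADIENT,1,8,param1=60,param2=8,minRadius=int(r*.88),maxRadius=int(r*1.08))
    res=[]
    if cs is not None:
        for x,y,R in cs[0][:3]: res.append((round(c[0]+n-y*mm,4),round(c[1]+n-x*mm,4),round(2*R*mm,4)))
        x,y,R=cs[0][0]; cv2.circle(im,(int(x),int(y)),int(R),(255,0,0),1)
    return res,im
E
python3 - <<'E'
from h import *
t=pickle.load(open('top.pkl','rb'));s=pickle.load(open('scene.pkl','rb'))
pads(t,'top');pads(s,'scene')
D=dict(c44=((152,252),.044,.054),c80=((216,236),.08,.06),c98=((292,226),.098,.046),c62=((354,214),.062,.04))
S=dict(c44=(417,299),c80=(348,243),c98=(284,190),c62=(234,174))
rows=[]
for S_,V in ((t,{k:v[0] for k,v in D.items()}),(s,S)):
    r=[]
    for k,v in D.items():
        a,im=lid(S_,V[k],v[1],v[2]); print(k,a); r.append(im[:,20:220])
    rows.append(np.hstack(r))
cv2.imwrite('pics/lids.png',np.vstack(rows)[:,:,::-1])
print(ray(t,(152,160),.07),ray(t,(432,217),.11),ray(t,(291,275),.098))
E
```

```text
top [199.9 164.5] [25.5 27.2] [0.6384 0.191 ]
top [237.3 161.7] [25.6 27.1] [0.6358 0.1012]
top [274.7 158.8] [25.7 26.9] [0.6333 0.0114]
top [311.9 156.1] [25.7 26.7] [ 0.6305 -0.0782]
scene [292.  336.3] [36.7 37.6] [0.6418 0.1943]
scene [258.1 302.6] [32.9 35.5] [0.6391 0.1046]
scene [227.7 272.4] [29.4 33.9] [0.6365 0.0147]
scene [200.2 245.1] [26.3 32.7] [ 0.6339 -0.075 ]
c44 [(np.float64(0.4285), np.float64(0.2985), np.float32(0.0485)), (np.float64(0.434), np.float64(0.31), np.float32(0.0525)), (np.float64(0.433), np.float64(0.3005), np.float32(0.0574))]
c80 [(np.float64(0.4406), np.float64(0.149), np.float32(0.0541)), (np.float64(0.4546), np.float64(0.1565), np.float32(0.0566)), (np.float64(0.4536), np.float64(0.1605), np.float32(0.0634))]
c98 [(np.float64(0.4559), np.float64(-0.0092), np.float32(0.0406)), (np.float64(0.4404), np.float64(-0.0087), np.float32(0.041)), (np.float64(0.4539), np.float64(-0.0012), np.float32(0.0449))]
c62 [(np.float64(0.4691), np.float64(-0.151), np.float32(0.0374)), (np.float64(0.4601), np.float64(-0.143), np.float32(0.0358)), (np.float64(0.4686), 
[... 184 characters left out ...]
4423), np.float64(0.3139), np.float32(0.0552))]
c80 [(np.float64(0.4549), np.float64(0.1641), np.float32(0.0541)), (np.float64(0.4514), np.float64(0.1616), np.float32(0.0634)), (np.float64(0.4554), np.float64(0.1596), np.float32(0.0532))]
c98 [(np.float64(0.4578), np.float64(-0.0089), np.float32(0.0427)), (np.float64(0.4623), np.float64(-0.0044), np.float32(0.0484)), (np.float64(0.4628), np.float64(-0.0119), np.float32(0.0484))]
c62 [(np.float64(0.4717), np.float64(-0.1505), np.float32(0.0385)), (np.float64(0.4772), np.float64(-0.1435), np.float32(0.0413)), (np.float64(0.4787), np.float64(-0.1485), np.float32(0.0358))]
[0.64169661 0.2893531 ] [ 0.43571537 -0.30513569] [0.34795264 0.00397602]
```

View pics/lids.png

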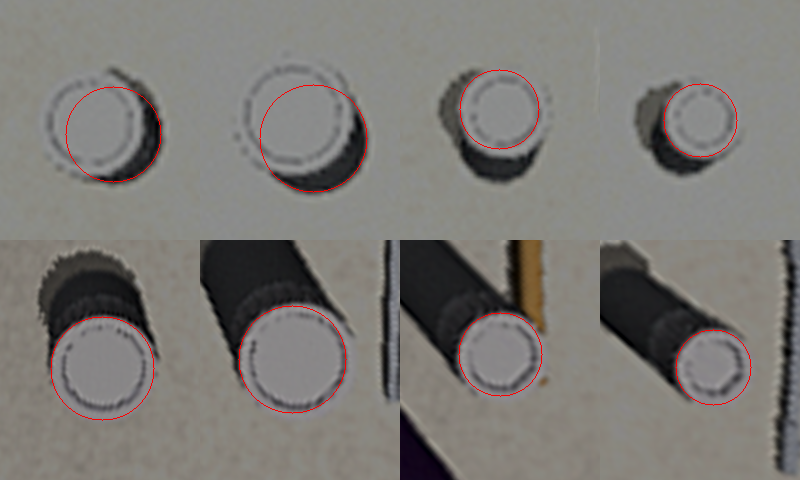

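Scene-view lid circles fit well. Averaged with the top view, the canisters (x, y) are 98 at (.457,-.009), 80 at (.453,.161), 62 at (.470,-.151) and 44 at (.435,.310). The pads from the stop-box end are at (.640,.193), (.6375,.103), (.635,.013) and (.632,-.077). Their spacing comes out at 90 mm, as it should. First move: turn the tool so the fingers close along world x.

Emit:
step_arm:
  rows: [0,0,0,0.12,1,0,0,0,0.12,1,0,0,0,0.12,1,0,0,0,0.12,1,0,0,0,0.12,1,0,0,0,0.12,1,0,0,0,0.12,1,0,0,0,0.12,1]
  squeeze: 50

```text
time_s: 0.77
ee_pos: [0.1671, 0.5238, 0.231]
orientation: [0.0, 0.595, 0.804, -0.0]
ft_force: [0.4, 0.4, 0.6]
opening: 0.0855
grip_force: 0.0
```

Emit:
step_arm:
  rows: [0,0,0,0.12,1,0,0,0,0.12,1,0,0,0,0.062,1,0,0,0,0,1]

```text
time_s: 1.1
ee_pos: [0.1671, 0.5238, 0.231]
orientation: [0.0, 0.708, 0.706, -0.0]
ft_force: [-0.2, -1.2, 0.6]
opening: 0.0853
grip_force: 0.0
```

Emit:
step_arm:
  rows: [-33,18,0,0,1,-33,18,0,0,1,-33,18,0,0,1,-33,18,0,0,1,-33,18,0,0,1,-33,18,0,0,1,-33,18,0,0,1,-33,18,0,0,1]

```text
time_s: 1.77
ee_pos: [0.3115, 0.2583, 0.2313]
orientation: [0.0, 0.706, 0.708, 0.0]
ft_force: [0.7, 0.8, -0.7]
opening: 0.085
grip_force: 0.0
```

Emit:
step_arm:
  rows: [-33,18,0,0,1,-33,18,0,0,1,-33,18,0,0,1,-33,18,0,0,1,-33,18,0,0,1,-33,18,0,0,1,-33,18,0,0,1,-33,18,0,0,1]

```text
time_s: 2.43
ee_pos: [0.4556, -0.0059, 0.2313]
orientation: [-0.0, 0.706, 0.708, 0.0]
ft_force: [0.8, 0.6, 0.4]
opening: 0.0854
grip_force: 0.0
```

Emit:
step_arm:
  rows: [-3,1,20,0,1,0,0,25,0,1,0,0,25,0,1,0,0,25,0,1,0,0,15,0,1,0,0,0,0,1]

```text
time_s: 2.93
ee_pos: [0.4544, -0.0069, 0.1186]
orientation: [-0.002, 0.706, 0.708, -0.002]
ft_force: [-0.7, 0.0, 0.2]
opening: 0.0855
grip_force: 0.0
```

Run:
```python
from rig import arm
import cv2,numpy as np
a=arm.snapshot("scene");b=arm.snapshot("top")
print(arm.state()['ee_pos'])
A=cv2.resize(a['image'][90:290,180:380],(400,400),interpolation=3);B=cv2.resize(b['image'][150:350,190:390],(400,400),interpolation=3)
cv2.imwrite('pics/g1.png',np.hstack([A,B])[:,:,::-1])
```

```text
[ 0.45612489 -0.00703233  0.12147371]
```

View pics/g1.png

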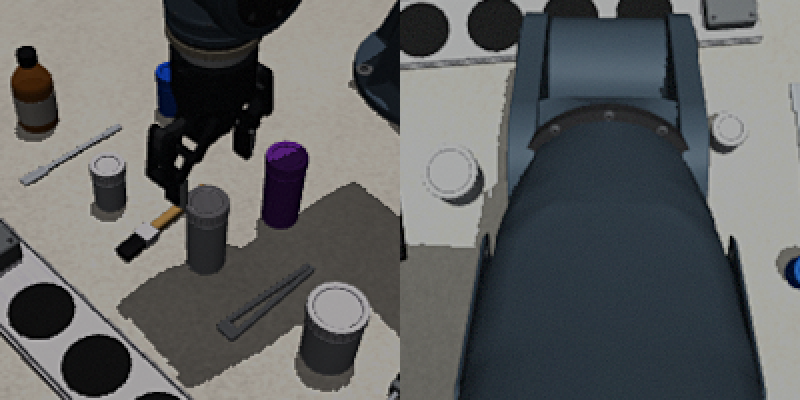

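The left crop shows the fingers in front of and behind the 98 lid: tips at about (180,200) and (240,155), lid at (207,195), aligned to the measured place. The top view is blocked by the arm. I'll go down and grip.

Emit:
step_arm:
  rows: [-2,1,20,0,1,0,0,20,0,1,0,0,20,0,1,0,0,18,0,1,0,0,0,0,1,0,0,0,0,1]

```text
time_s: 3.53
ee_pos: [0.4576, -0.009, 0.0441]
orientation: [0.0, 0.707, 0.707, 0.0]
ft_force: [0.7, 0.3, 0.2]
opening: 0.0854
grip_force: 0.0
```

Emit:
step_arm:
  rows: [0,0,0,0,-1,0,0,0,0,-1,0,0,0,0,-1,0,0,0,0,-1,0,0,0,0,-1,0,0,0,0,-1]

```text
time_s: 4.03
ee_pos: [0.4574, -0.0091, 0.0443]
orientation: [0.0, 0.707, 0.707, 0.0]
ft_force: [-4.2, -0.1, 10.3]
opening: 0.045
grip_force: 49.0
```

Emit:
step_arm:
  rows: [0,0,-8,0,-1,0,0,-16,0,-1,0,0,-16,0,-1,0,0,-10,0,-1,10,9,0,0,-1,20,18,0,0,-1,20,18,0,0,-1,20,18,0,0,-1]

```text
time_s: 4.7
ee_pos: [0.521, 0.0624, 0.0931]
orientation: [-0.0, 0.707, 0.707, 0.0]
ft_force: [0.2, -0.2, -2.7]
opening: 0.0453
grip_force: 51.4
```

Emit:
step_arm:
  rows: [25,23,0,0,-1,25,23,0,0,-1,25,23,0,0,-1,25,23,0,0,-1,20,18,0,0,-1,10,9,0,0,-1,2,0.5,0,0,-1,0,0,0,0,-1]

```text
time_s: 5.37
ee_pos: [0.6391, 0.1938, 0.0922]
orientation: [-0.0, 0.707, 0.707, -0.001]
ft_force: [-0.3, -0.7, -3.2]
opening: 0.0451
grip_force: 51.7
```

Run:
```python
from rig import arm
import cv2,numpy as np
a=arm.snapshot("scene");b=arm.snapshot("top")
print(arm.state()['ee_pos'],arm.state()['opening'])
A=cv2.resize(a['image'][220:420,180:380],(400,400),interpolation=3);B=cv2.resize(b['image'][80:280,100:300],(400,400),interpolation=3)
cv2.imwrite('pics/g2.png',np.hstack([A,B])[:,:,::-1])
```

```text
[0.63880392 0.19259731 0.09270951] 0.045370074474681034
```

View pics/g2.png

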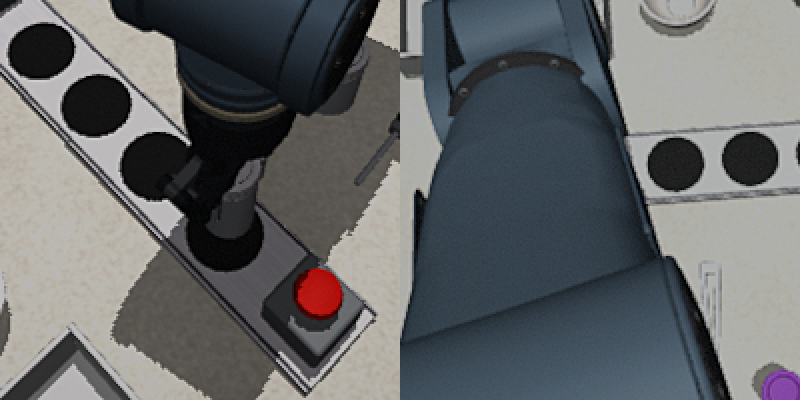

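The 98 hangs over its pad (crop px 228,240), upright and clear of the stop box. I'll lower it and release.

Emit:
step_arm:
  rows: [0,1,12,0,-1,0,0,11,0,-1,0,0,6,0,-1,0,0,2,0,-1,0,0,1,0,-1,0,0,0.5,0,-1,0,0,0,0,-1,0,0,0,0,-1]

```text
time_s: 6.13
ee_pos: [0.6408, 0.193, 0.0611]
orientation: [0.0, 0.707, 0.707, 0.0]
ft_force: [-0.5, -0.7, -2.7]
opening: 0.0452
grip_force: 52.1
```

Emit:
step_arm:
  rows: [0,0,0.7,0,-1,0,0,0.5,0,-1,0,0,0.5,0,-1,0,0,0,0,-1]

```text
time_s: 6.47
ee_pos: [0.6409, 0.1931, 0.0604]
orientation: [0.0, 0.707, 0.707, 0.0]
ft_force: [-4.9, -1.5, 8.0]
opening: 0.0452
grip_force: 52.7
```

Emit:
step_arm:
  rows: [0,0,0,0,0,0,0,0,0,0.5,0,0,0,0,1,0,0,0,0,1,0,0,0,0,1,0,0,0,0,1]

```text
time_s: 6.97
ee_pos: [0.6407, 0.193, 0.059]
orientation: [0.0, 0.707, 0.707, 0.0]
ft_force: [0.6, 0.0, -0.5]
opening: 0.0854
grip_force: 0.0
```

Emit:
step_arm:
  rows: [0,0,-10,0,1,0,0,-20,0,1,0,0,-25,0,1,0,0,-25,0,1,0,0,-15,0,1,0,0,0,0,1]

```text
time_s: 7.47
ee_pos: [0.6423, 0.1934, 0.1588]
orientation: [0.002, 0.707, 0.707, 0.003]
ft_force: [-0.5, 0.6, -0.6]
opening: 0.0852
grip_force: 0.0
```

Emit:
step_arm:
  rows: [-2,-12,0,0,1,-4,-24,0,0,1,-4,-28,0,0,1,-5,-30,0,0,1,-5,-30,0,0,1,-5,-30,0,0,1,-4,-24,0,0,1,-2,-10.5,0,0,1]

```text
time_s: 8.13
ee_pos: [0.4489, 0.1614, 0.1536]
orientation: [-0.001, 0.707, 0.707, -0.001]
ft_force: [0.2, 0.0, 0.7]
opening: 0.0857
grip_force: 0.0
```

Emit:
step_arm:
  rows: [0,0,15,0,1,0,0,25,0,1,0,0,10,0,1,0,0,0,0,1]

```text
time_s: 8.47
ee_pos: [0.4507, 0.1616, 0.1021]
orientation: [-0.001, 0.707, 0.707, -0.002]
ft_force: [0.1, -1.0, 0.9]
opening: 0.0854
grip_force: 0.0
```

Run:
```python
from rig import arm
import cv2,numpy as np
from h import *
a=arm.snapshot("scene");b=arm.snapshot("top")
print(arm.state()['ee_pos'])
r,im=lid(a,proj(a,[.641,.193,.114]),.114,.046);print(r)
A=cv2.resize(a['image'][200:400,230:430],(400,400),interpolation=3)
B=cv2.resize(im,(400,400))
cv2.imwrite('pics/g3.png',np.hstack([A,B])[:,:,::-1])
```

```text
[0.45218687 0.16195264 0.10421626]
[(np.float64(0.6412), np.float64(0.1927), np.float32(0.0427)), (np.float64(0.6412), np.float64(0.1982), np.float32(0.0405)), (np.float64(0.6457), np.float64(0.1907), np.float32(0.0405))]
```

View pics/g3.png

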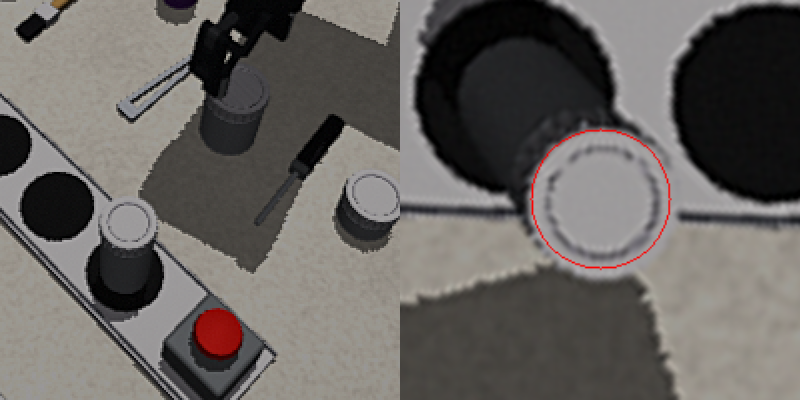

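The 98 stands upright on its pad. Its lid is at (.6412,.1927) against (.6418,.1943) for the pad in the same view, so about 1.7 mm off. The gripper straddles the 80.

Emit:
step_arm:
  rows: [0,1,10,0,1,0,0,20,0,1,0,0,20,0,1,0,0,18,0,1,0,0,8,0,1,0,0,0,0,1,0,0,0,0,1]

```text
time_s: 9.15
ee_pos: [0.4534, 0.162, 0.0285]
orientation: [0.0, 0.707, 0.707, 0.0]
ft_force: [-0.2, -0.1, 0.8]
opening: 0.0853
grip_force: 0.0
```

Emit:
step_arm:
  rows: [0,0,0,0,-1,0,0,0,0,-1,0,0,0,0,-1,0,0,0,0,-1,0,0,0,0,-1,0,0,0,0,-1]

```text
time_s: 9.65
ee_pos: [0.4537, 0.1621, 0.0292]
orientation: [0.0, 0.707, 0.707, 0.001]
ft_force: [-2.1, -0.7, 7.7]
opening: 0.0588
grip_force: 52.5
```

Emit:
step_arm:
  rows: [0,0,-8,0,-1,0,0,-16,0,-1,0,0,-16,0,-1,0,0,-10,0,-1,-6,10,0,0,-1,-10,20,0,0,-1,-10,24,0,0,-1,-10,24,0,0,-1]

```text
time_s: 10.32
ee_pos: [0.5323, 0.1251, 0.0778]
orientation: [-0.0, 0.707, 0.707, -0.0]
ft_force: [0.3, 0.0, -3.8]
opening: 0.0589
grip_force: 55.0
```

Emit:
step_arm:
  rows: [-10,24,0,0,-1,-7,24,0,0,-1,-4,24,0,0,-1,-2,20,0,0,-1,0,14,0,0,-1,0,0,0,0,-1,0,0,0,0,-1,0,0,0,0,-1]

```text
time_s: 10.98
ee_pos: [0.6363, 0.1026, 0.0773]
orientation: [-0.001, 0.707, 0.707, -0.001]
ft_force: [-0.7, 0.3, -4.2]
opening: 0.059
grip_force: 55.4
```

Emit:
step_arm:
  rows: [0,0,12,0,-1,0,0,11,0,-1,0,0,6,0,-1,0,0,2,0,-1,0,0,1,0,-1,0,0,0.5,0,-1,0,0,0,0,-1,0,0,0,0,-1]

```text
time_s: 11.65
ee_pos: [0.6373, 0.103, 0.0458]
orientation: [0.0, 0.707, 0.707, 0.0]
ft_force: [0.2, 0.5, -3.7]
opening: 0.0593
grip_force: 55.6
```

Emit:
step_arm:
  rows: [0,0,0.7,0,-1,0,0,0.5,0,-1,0,0,0.7,0,-1,0,0,0,0,-1]

```text
time_s: 11.98
ee_pos: [0.6374, 0.103, 0.0453]
orientation: [0.0, 0.707, 0.707, 0.0]
ft_force: [-6.1, -1.0, 11.4]
opening: 0.0588
grip_force: 56.8
```

Emit:
step_arm:
  rows: [0,0,0,0,0,0,0,0,0,0.5,0,0,0,0,1,0,0,0,0,1,0,0,0,0,1,0,0,0,0,1]

```text
time_s: 12.48
ee_pos: [0.6372, 0.103, 0.0437]
orientation: [0.0, 0.707, 0.707, 0.0]
ft_force: [-0.3, -0.4, -0.2]
opening: 0.0855
grip_force: 0.0
```

Emit:
step_arm:
  rows: [0,0,-10,0,1,0,0,-20,0,1,0,0,-25,0,1,0,0,-25,0,1,0,0,-10,0,1,-10,-8,0,0,1,-24,-16,0,0,1,-30,-19,0,0,1]

```text
time_s: 13.15
ee_pos: [0.5938, 0.0394, 0.1337]
orientation: [0.0, 0.706, 0.708, 0.0]
ft_force: [0.5, -0.9, 0.5]
opening: 0.0852
grip_force: 0.0
```

Emit:
step_arm:
  rows: [-30,-19,0,0,1,-30,-19,0,0,1,-30,-19,0,0,1,-30,-19,0,0,1,-30,-20,0,0,1,-24,-16,0,0,1,-16,-12,0,0,1,0,0,0,0,1]

```text
time_s: 13.82
ee_pos: [0.4682, -0.1533, 0.1337]
orientation: [-0.0, 0.708, 0.706, -0.0]
ft_force: [0.5, -0.2, -0.2]
opening: 0.0857
grip_force: 0.0
```

Emit:
step_arm:
  rows: [0,0,15,0,1,0,0,25,0,1,0,0,10,0,1,0,0,0,0,1,0,0,0,0,1]

```text
time_s: 14.23
ee_pos: [0.4702, -0.1507, 0.0837]
orientation: [-0.0, 0.707, 0.707, -0.0]
ft_force: [0.0, 0.0, 1.1]
opening: 0.0855
grip_force: 0.0
```

Run:
```python
from rig import arm
import cv2,numpy as np
from h import *
a=arm.snapshot("scene")
print(arm.state()['ee_pos'])
r,im=lid(a,proj(a,[.6375,.103,.096]),.096,.06);print(r)
A=cv2.resize(a['image'][100:300,150:350],(400,400),interpolation=3)
B=cv2.resize(im,(400,400))
cv2.imwrite('pics/g4.png',np.hstack([A,B])[:,:,::-1])
```

```text
[ 0.47058756 -0.15089759  0.08432013]
[(np.float64(0.6377), np.float64(0.1022), np.float32(0.059)), (np.float64(0.6627), np.float64(0.0562), np.float32(0.0612)), (np.float64(0.6647), np.float64(0.1342), np.float32(0.0623))]
```

View pics/g4.png

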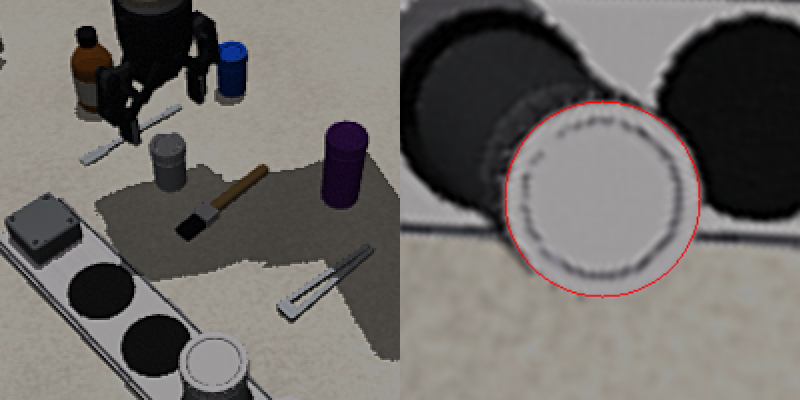

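The 80 stands on its pad, lid at (.6377,.1022). The gripper straddles the 62.

Emit:
step_arm:
  rows: [0,0,10,0,1,0,0,20,0,1,0,0,20,0,1,0,0,12,0,1,0,0,4,0,1,0,0,0,0,1,0,0,0,0,1]

```text
time_s: 14.87
ee_pos: [0.4705, -0.1511, 0.0182]
orientation: [0.0, 0.707, 0.707, 0.0]
ft_force: [0.1, 0.7, 0.0]
opening: 0.0853
grip_force: 0.0
```

Emit:
step_arm:
  rows: [0,0,0,0,-1,0,0,0,0,-1,0,0,0,0,-1,0,0,0,0,-1,0,0,0,0,-1,0,0,0,0,-1,0,0,0,0,-1]

```text
time_s: 15.45
ee_pos: [0.4704, -0.1512, 0.0184]
orientation: [0.0, 0.707, 0.707, 0.0]
ft_force: [-2.1, -0.5, 7.5]
opening: 0.0392
grip_force: 49.5
```

Emit:
step_arm:
  rows: [0,0,-8,0,-1,0,0,-16,0,-1,0,0,-16,0,-1,0,0,-10,0,-1,8,8,0,0,-1,16,16,0,0,-1,20,20,0,0,-1,22,22,0,0,-1]

```text
time_s: 16.12
ee_pos: [0.5366, -0.084, 0.0673]
orientation: [-0.0, 0.708, 0.707, -0.0]
ft_force: [0.3, -0.4, -2.0]
opening: 0.0391
grip_force: 50.7
```

Emit:
step_arm:
  rows: [22,22,0,0,-1,22,22,0,0,-1,22,22,0,0,-1,18,18,0,0,-1,11,11,0,0,-1,4,4,0,0,-1,0,0,0,0,-1,0,0,0,0,-1]

```text
time_s: 16.78
ee_pos: [0.6344, 0.0139, 0.067]
orientation: [-0.0, 0.707, 0.707, -0.001]
ft_force: [0.1, -0.5, -2.1]
opening: 0.0392
grip_force: 50.8
```

Emit:
step_arm:
  rows: [0,0,12,0,-1,0,0,11,0,-1,0,0,6,0,-1,0,0,2,0,-1,0,0,1,0,-1,0,0,0.5,0,-1,0,0,0,0,-1,0,0,0,0,-1]

```text
time_s: 17.45
ee_pos: [0.6353, 0.0139, 0.0356]
orientation: [0.0, 0.707, 0.707, 0.0]
ft_force: [-0.6, -0.9, -3.2]
opening: 0.0385
grip_force: 50.8
```

Emit:
step_arm:
  rows: [0,0,0.7,0,-1,0,0,0.5,0,-1,0,0,0.7,0,-1,0,0,0,0,-1]

```text
time_s: 17.78
ee_pos: [0.6354, 0.014, 0.0344]
orientation: [0.0, 0.707, 0.707, 0.0]
ft_force: [-4.1, -0.2, 8.2]
opening: 0.039
grip_force: 51.9
```

Emit:
step_arm:
  rows: [0,0,0,0,0,0,0,0,0,0.5,0,0,0,0,1,0,0,0,0,1,0,0,0,0,1,0,0,0,0,1]

```text
time_s: 18.28
ee_pos: [0.6351, 0.014, 0.0332]
orientation: [0.0, 0.707, 0.707, 0.0]
ft_force: [-0.3, 0.5, 0.1]
opening: 0.0852
grip_force: 0.0
```

Emit:
step_arm:
  rows: [0,0,-10,0,1,0,0,-20,0,1,0,0,-30,0,1,0,0,-30,0,1,0,0,-20,0,1,0,-14,0,0,1,0,-26,0,0,1,10,-26,0,0,1]

```text
time_s: 18.95
ee_pos: [0.5687, 0.023, 0.1442]
orientation: [0.001, 0.707, 0.707, 0.0]
ft_force: [0.3, 0.2, 0.2]
opening: 0.0856
grip_force: 0.0
```

Emit:
step_arm:
  rows: [24,-26,0,0,1,30,-24,0,0,1,30,-22,0,0,1,32,-20,0,0,1,34,-16,0,0,1,34,-12,0,0,1,34,-8,0,0,1,30,-6,0,0,1]

```text
time_s: 19.62
ee_pos: [0.4342, 0.274, 0.1443]
orientation: [0.0, 0.707, 0.707, 0.001]
ft_force: [0.6, 0.1, -0.1]
opening: 0.0851
grip_force: 0.0
```

Emit:
step_arm:
  rows: [24,0,0,0,1,14,0,0,0,1,0,0,20,0,1,0,0,30,0,1,0,0,20,0,1,0,0,0,0,1,0,0,0,0,1]

```text
time_s: 20.2
ee_pos: [0.4352, 0.3095, 0.0734]
orientation: [-0.0, 0.707, 0.707, -0.001]
ft_force: [0.2, 0.3, 0.5]
opening: 0.0852
grip_force: 0.0
```

Run:
```python
from rig import arm
import cv2,numpy as np
from h import *
a=arm.snapshot("scene");b=arm.snapshot("top")
print(arm.state()['ee_pos'])
r,im=lid(a,proj(a,[.635,.0135,.078]),.078,.04);print(r)
A=cv2.resize(a['image'][180:380,300:500],(400,400),interpolation=3)
B=cv2.resize(b['image'][100:300,130:330],(400,400),interpolation=3)
cv2.imwrite('pics/g5.png',np.hstack([A,B])[:,:,::-1])
```

```text
[0.43603239 0.31014233 0.07477978]
[(np.float64(0.6367), np.float64(0.0137), np.float32(0.0402)), (np.float64(0.6397), np.float64(0.0197), np.float32(0.0413)), (np.float64(0.6457), np.float64(0.0452), np.float32(0.0424))]
```

View pics/g5.png

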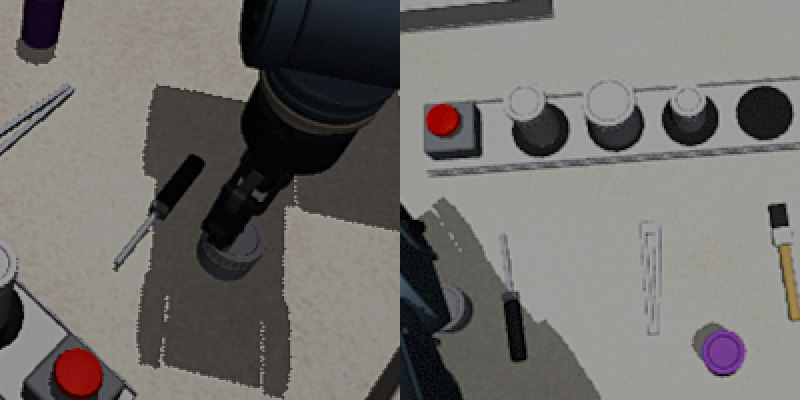

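The right crop shows the 98, 80 and 62 in order on their pads. The 62's lid is within 1 mm of its pad centre. The gripper is over the 44.

Emit:
step_arm:
  rows: [0,0,10,0,1,0,0,18,0,1,0,0,18,0,1,0,0,12,0,1,0,0,5,0,1,0,0,0,0,1,0,0,0,0,1]

```text
time_s: 20.88
ee_pos: [0.4354, 0.3101, 0.0107]
orientation: [0.0, 0.707, 0.707, 0.0]
ft_force: [1.6, -0.4, -0.2]
opening: 0.0857
grip_force: 0.0
```

Emit:
step_arm:
  rows: [0,0,0,0,-1,0,0,0,0,-1,0,0,0,0,-1,0,0,0,0,-1,0,0,0,0,-1,0,0,0,0,-1,0,0,0,0,-1]

```text
time_s: 21.47
ee_pos: [0.4354, 0.3102, 0.0112]
orientation: [0.0, 0.707, 0.707, 0.001]
ft_force: [-2.4, -1.7, 7.8]
opening: 0.0524
grip_force: 51.6
```

Emit:
step_arm:
  rows: [0,0,-8,0,-1,0,0,-18,0,-1,0,0,-22,0,-1,0,0,-12,0,-1,-14,10,0,0,-1,-26,10,0,0,-1,-32,0,0,0,-1,-34,0,0,0,-1]

```text
time_s: 22.13
ee_pos: [0.4553, 0.2032, 0.0706]
orientation: [0.0, 0.707, 0.707, 0.0]
ft_force: [0.4, 0.3, -3.1]
opening: 0.0526
grip_force: 53.2
```

Emit:
step_arm:
  rows: [-34,0,0,0,-1,-34,0,0,0,-1,-34,0,0,0,-1,-34,0,0,0,-1,-34,0,0,0,-1,-34,10,0,0,-1,-30,16,0,0,-1,-24,22,0,0,-1]

```text
time_s: 22.8
ee_pos: [0.5026, -0.0563, 0.0706]
orientation: [-0.0, 0.708, 0.707, -0.0]
ft_force: [1.0, 0.6, -2.5]
opening: 0.0527
grip_force: 53.3
```

Emit:
step_arm:
  rows: [-14,26,0,0,-1,-8,28,0,0,-1,0,28,0,0,-1,0,24,0,0,-1,0,15,0,0,-1,0,8,0,0,-1,0,0,0,0,-1,0,0,0,0,-1]

```text
time_s: 23.47
ee_pos: [0.6313, -0.0759, 0.07]
orientation: [-0.0, 0.707, 0.707, -0.0]
ft_force: [-0.8, 0.6, -2.5]
opening: 0.0527
grip_force: 53.4
```

Emit:
step_arm:
  rows: [0,0,12,0,-1,0,0,14,0,-1,0,0,10,0,-1,0,0,4,0,-1,0,0,2,0,-1,0,0,0,0,-1,0,0,0,0,-1]

```text
time_s: 24.05
ee_pos: [0.632, -0.076, 0.028]
orientation: [-0.0, 0.707, 0.707, -0.0]
ft_force: [0.1, -0.6, -2.9]
opening: 0.0525
grip_force: 53.3
```

Contact is expected at TCP z of about .027. I'll release, lift and back away for the check.

Emit:
step_arm:
  rows: [0,0,0.6,0,-1,0,0,0.5,0,-1,0,0,0.5,0,-1,0,0,0,0,-1]

```text
time_s: 24.38
ee_pos: [0.6322, -0.0761, 0.0273]
orientation: [0.0, 0.707, 0.707, 0.0]
ft_force: [-3.2, 0.7, 4.6]
opening: 0.0531
grip_force: 54.2
```

Emit:
step_arm:
  rows: [0,0,0,0,0,0,0,0,0,0.5,0,0,0,0,1,0,0,0,0,1,0,0,0,0,1,0,0,0,0,1]

```text
time_s: 24.88
ee_pos: [0.6322, -0.076, 0.0267]
orientation: [0.0, 0.707, 0.707, 0.0]
ft_force: [-0.3, 0.5, -1.0]
opening: 0.0849
grip_force: 0.0
```

Emit:
step_arm:
  rows: [0,0,-10,0,1,0,0,-20,0,1,0,0,-35,0,1,0,0,-35,0,1,0,-10,-35,0,1,0,-35,-15,0,1,0,-38,0,0,1,0,-38,0,0,1]

```text
time_s: 25.55
ee_pos: [0.5101, -0.076, 0.1783]
orientation: [0.001, 0.707, 0.707, 0.001]
ft_force: [1.1, -0.2, 0.3]
opening: 0.0851
grip_force: 0.0
```

Emit:
step_arm:
  rows: [-30,-30,0,0,1,-30,-25,0,0,1,-30,-20,0,0,1,-25,-10,0,0,1,0,0,0,0,1,0,0,0,0,1]

```text
time_s: 26.05
ee_pos: [0.4264, -0.1914, 0.1774]
orientation: [0.0, 0.708, 0.706, 0.0]
ft_force: [-0.4, -0.4, -0.4]
opening: 0.0852
grip_force: 0.0
```

Run:
```python
from rig import arm
import cv2,numpy as np,pickle
from h import *
a=arm.snapshot("scene");b=arm.snapshot("top")
pickle.dump((a,b),open('end.pkl','wb'))
print(arm.state()['ee_pos'])
P=[(.6409,.193,.098,.046),(.6373,.103,.08,.06),(.6352,.014,.062,.04),(.632,-.076,.044,.054)]
rows=[]
for s in (a,b):
    r=[]
    for x,y,h,d in P:
        q,im=lid(s,proj(s,[x,y,h+.016]),h+.016,d);print([tuple(map(float,np.round(v,4))) for v in q]);
        cv2.drawMarker(im,(120,120),(0,200,0),0,12); r.append(im[:,20:220])
    rows.append(np.hstack(r))
cv2.imwrite('pics/e1.png',np.vstack(rows)[:,:,::-1])
A=cv2.resize(a['image'][150:420,130:400],(400,400),interpolation=3);B=cv2.resize(b['image'][100:300,130:330],(400,400),interpolation=3)
cv2.imwrite('pics/e2.png',np.hstack([A,B])[:,:,::-1])
```

```text
[ 0.4269788  -0.19008013  0.17707681]
[(0.6441, 0.1917, 0.0427), (0.6401, 0.1952, 0.0405), (0.6411, 0.1888, 0.0427)]
[(0.638, 0.1022, 0.059), (0.664, 0.1352, 0.0623), (0.6415, 0.1077, 0.0612)]
[(0.6364, 0.0132, 0.0402), (0.6359, 0.0177, 0.0357), (0.6544, 0.0452, 0.0355)]
[(0.6322, -0.0733, 0.053), (0.6362, -0.0673, 0.0485), (0.6272, -0.0708, 0.0486)]
[(0.6396, 0.1907, 0.0484), (0.6381, 0.1862, 0.0407), (0.6351, 0.1902, 0.0405)]
[(0.638, 0.1007, 0.0634), (0.6075, 0.0952, 0.0612), (0.6055, 0.0912, 0.0557)]
[(0.6354, 0.0117, 0.0424), (0.6004, 0.0132, 0.0424), (0.6314, 0.0137, 0.0358)]
[(0.6327, -0.0748, 0.0563), (0.6282, -0.0758, 0.0482), (0.6132, -0.0708, 0.0574)]
```

View pics/e1.png

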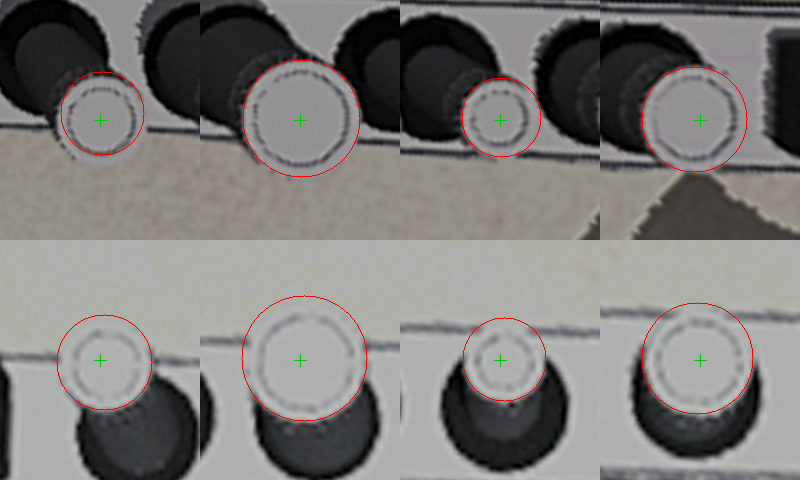

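View pics/e2.png

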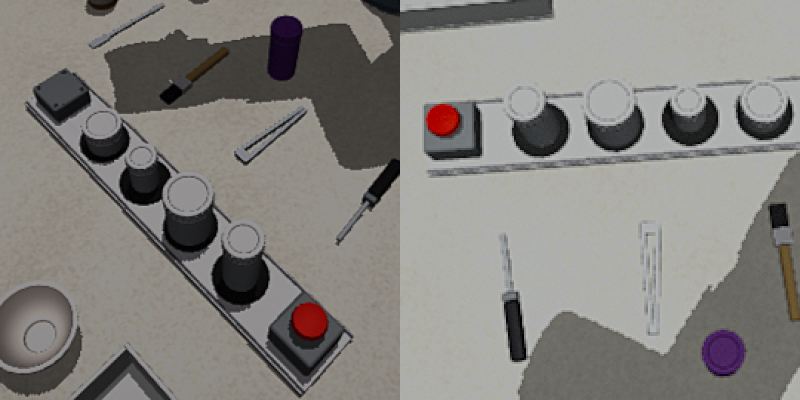

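In both views all four canisters stand upright on their pads in order from the stop button: 98, 80, 62, 44. Averaging the views, they sit about 1, 1.5, 1 and 2.5 mm from the pad centres. The arm is clear of everything.

```bash
python3 -c "
from rig import arm
print(arm.hand_in())"
```

```text
the job is handed in; nothing more can be done
None
```

The job is handed in: the four canisters stand upright on their pads in height order, tallest next to the stop button, each within about 3 mm of its pad centre by the cameras; the bottle was not touched.

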